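Start a timed run at the chromatograph bench

ROBOT

A 6-joint arm with a two-finger parallel gripper is mounted at the origin on the work surface. World frame = base frame: x ahead of the robot, y to its left, z up, the work surface at z = 0. Lengths are in m, angles in rad, forces in N, time in s.
With the tool pointing down it reaches from about 0.25 to 0.775 m from the base axis. Payload 4 kg.
Tool frame: the origin (TCP) lies between the finger pads; the fingertips stand 14 mm ahead of it and the grasp point (between the pads) lies 5 mm behind it (tip_reach is the distance from the TCP to the fingertips, in m); z points along the fingers, y is the line along which they close (so a half turn about z gives the same grasp; the last joint's range is limited). The gripper opens to 94 mm and grips with 3 to 60 N. Pads are 16 mm wide; open, the fingers measure 119 mm over their backs; the gripper's body (75 mm by 177 mm) begins 78 mm behind the grasp point.
Start: joints at [1.098, 0.087, 1.371, -0, 1.684, -0.103], TCP at [0.199, 0.513, 0.22] pointing down, gripper open.
Joint ranges: [-3.1, 3.1], [-0.76, 2.03], [0.27, 2.55], [-1.08, 4.22], [0.17, 2.65], [-2.57, 2.57]. Speed limits (rad/s): [2.79, 2.79, 3.14, 3.14, 3.14, 3.14].

INTERFACE

Orientations are given as [roll, pitch, yaw] about the fixed x, y, z axes, in that order (R = Rz(yaw) Ry(pitch) Rx(roll)).
In Python, from bench import * gives the robot as it stands. The module is installed in compiled form; this text tells all that it offers.
- The arm moves only by the tool servo_tool, never from a script. Its argument "targets" is a list of rows, each a list of 4 numbers: the shift along the tool's x, y, z in cm, then the turn about the tool's z in degrees. A call has 1 to 8 rows; each row is the pose to reach, as a shift and turn from the pose commanded when the call began, along the tool's axes at that moment; what a row does not reach only later rows make up. A row lasts 1/8 s, in which the tool goes at most 62.5 mm and 10.7 degrees, less where a joint would pass 70% of its speed; a pose out of reach is approached as far as the arm can. A call with a gripper value outside its range is refused whole. "claw" is the closure in counts, from 0 (fully open) to 255 (shut), set as the call begins (left out, the last holds). The fingers move at their own pace and stop on an object; the grip force is fixed at half the most. Time passes only in rows, so rows that repeat a pose let the fingers close. It gives the time, the measured TCP pose, the force, the opening and the grip force at its end, in the units of the state.
- get_obs(): the state, without advancing time (a new reading comes with each control period).
- snapshot(name): name is "scene" or "top" or "wrist"; returns the picture (384x512x3 uint8, blue, green, red); there is no depth.
- camera_model(name): a dict with "camera_matrix" (3x3 intrinsics, pixels), "camera_from_world" (4x4, takes a point from world to camera coordinates). Camera axes: x right, y up, looking along -z (the intrinsics and any distortion apply to the point x, -y, -z); pixel columns grow to the right and rows downward; lengths in m; the calibration is good to about 2 mm. A picture is of the moment at which its call begins: read the wrist's pose just before it. camera_model takes no time and is no camera call; for the wrist camera it gives the pose at the moment of the call.
- close_job(): hands the job in; it is judged then, once.
The state is a dict: "time": time; "joint_positions": joint angles; "qvel": joint speeds; "joint_torque": joint torques, N m; "tool_pos": TCP position; "ee_rot": TCP orientation; "wrist_force": force on the tool from outside, world axes, zero at the start; "wrist_torque": the same for the moment, N m; "width": finger opening in m; "finger_force": force on a finger pad.
Only numpy, scipy, OpenCV 4.12 (cv2) and the standard library are available. Lean on these libraries where they do the work, as an engineer would, in place of code of your own. Each camera call takes 0.05 s, during which the arm holds its last target. There are 200 camera calls.

TASK

Start the timed run by pressing three latching keys with your fingertips, lightly, in this order: first the round key on the magnetic stirrer, then the square key on the start box, and last the long bar on the bench timer. Press each one down until it stays fully down. Leave the start box's round stop key alone, do not lift, push along or tip the instruments, and do not disturb the jar on the stirrer or the other things on the bench.

Things in the scene. Friction and masses are not known exactly. Their poses are not given: they have to be found in the camera images.
- stirrer: Magnetic stirrer, white, fixed, 180 (x) x 130 (y) x 40 mm high, with a round steel plate 112 mm across whose top is 48 mm up, centred 28 mm to +x of the origin. On the front ledge (-x side) stand its dark grey round key at (-64, +36) mm and a black round dial, 26 mm across, top 56 mm up, at (-64, -36) mm. Origin: centre of the underside, z up; its front faces -x.
- stirrer_key_top (a point): Centre of the top face of the stirrer's round key: dark grey, 24 mm across, stands 15 mm proud of the ledge (top 55 mm above the bench) and its cap gives 1 to 2 mm, then the key sinks 7 mm. The point moves with the cap.
- stirrer_key (a joint): Travel of the stirrer's round key. It latches: its joint reads 0 when out and 0.007 m when fully down, it moves straight down, resists with about 2.5 N and stays wherever it is left. It is pressed through a rubber-sprung cap that gives up to 5 mm more (2 N per mm) and springs back, so a push of 5 to 8 N takes it fully down and ends softly. Count it as down from 0.005 m.
- startbox: Start box, white, loose on the bench (about 0.6 kg), 85 (x) x 145 (y) x 34 mm high, with two dark grey keys on top: the square start key at (0, +37) mm and the round stop key at (0, -37) mm. Origin: centre of the underside, z up.
- start_key_top (a point): Centre of the top face of the square start key: dark grey, 26 x 26 mm, stands 15 mm proud of the box (top 49 mm above the bench) and its cap gives 1 to 2 mm, then the key sinks 7 mm. The point moves with the cap.
- start_key (a joint): Travel of the square start key. It latches: its joint reads 0 when out and 0.007 m when fully down, it moves straight down, resists with about 2.5 N and stays wherever it is left. It is pressed through a rubber-sprung cap that gives up to 5 mm more (2 N per mm) and springs back, so a push of 5 to 8 N takes it fully down and ends softly. Count it as down from 0.005 m.
- stop_key (a joint): Travel of the round stop key on the start box, 26 mm across, 15 mm proud, 74 mm from the square key. Same action as the others; it must stay out (0).
- timer: Bench timer, white, loose on the bench (about 0.4 kg), 95 (x) x 105 (y) x 36 mm high, with a flat grey-green display on the front (-x) half of its top and a long bar key behind it. Origin: centre of the underside, z up.
- timer_bar_top (a point): Centre of the top face of the timer's bar key: dark grey, 20 (x) x 66 (y) mm, 18 mm to +x of the timer's origin, stands 15 mm proud of the timer (top 51 mm above the bench) and its cap gives 1 to 2 mm, then the key sinks 7 mm. The point moves with the cap.
- timer_bar (a joint): Travel of the timer's long bar key. It latches: its joint reads 0 when out and 0.007 m when fully down, it moves straight down, resists with about 2.5 N and stays wherever it is left. It is pressed through a rubber-sprung cap that gives up to 5 mm more (2 N per mm) and springs back, so a push of 5 to 8 N takes it fully down and ends softly. Count it as down from 0.005 m.
- sample_jar: Closed amber glass jar, 42 mm across, 50 mm high, standing loose on the stirrer's plate (its top about 98 mm above the bench). Origin: centre of the underside. Leave alone.
- vial: Small capped glass vial, 22 mm across, 46 mm high, standing loose between the instruments. Origin: centre of the underside. Leave alone.
- pot: Small white pot with a metal cap, 36 mm across, 45 mm high, standing loose between the instruments. Origin: centre of the underside. Leave alone.
- spoon: Steel lab spoon, 140 mm long, under 25 mm high, lying loose between the instruments along its own x. Leave alone.
- weight: Brass calibration weight with a narrow knob on top, 30 mm across, 42 mm high, standing loose among the instruments. Origin: centre of the underside. Leave alone.
Mind the look-alikes: they are no part of the job. Leave any pink look-alike of the startbox alone. Leave any pink look-alike of the stirrer alone.

How it is judged:
By the outcome, as a careful person would: the job done as asked, in the order asked, and still so for the second after the job is handed in, with the robot touching nothing.
It also fails if it takes over 48 s, if anything falls off the work surface, if the arm or the gripper's body presses on something with over 40 N, if the wrist force passes 120 N, or if a joint passes its speed limit or range.

## Working session

There is one attempt and no reset: what is moved stays moved. The work goes in short steps, Python scripts to look and compute and a tool call to move; the robot and the scene stay as the last step left them, time stands still between calls to the robot, and variables do not carry over. Pictures are saved under pics/ and viewed, at most 10 in all, crops included, and the job is handed in when it is done.

Besides the shell and the picture viewer there is one more tool, called after "Request:" in YAML: its name, and indented under it one key for each argument. servo_tool: Moves the arm, as the interface text tells. Its arguments: {"type":"object","properties":{"targets":{"type":"array"},"claw":{"type":"number"}},"required":["targets"]}

```bash
mkdir -p pics; python3 - <<'E'
from bench import *
import cv2,numpy as np
o=get_obs();print(o)
for n in ("top","scene"):
    cv2.imwrite(f"pics/{n}0.png",snapshot(n)); m=camera_model(n);print(n,m)
E
```

```text
{'time': 0.0, 'joint_positions': array([ 1.09786042e+00,  8.79169872e-02,  1.37223587e+00, -3.64371680e-06,
        1.68359467e+00, -1.03077906e-01]), 'qvel': array([ 0.00149682, -0.00148971, -0.00014972,  0.00173278,  0.00292819,
        0.00054642]), 'joint_torque': array([-6.93080092e-04, -3.40175414e+01, -3.02432084e+01,  7.19077815e-02,
        3.25508905e-02, -1.43550951e-04]), 'tool_pos': array([0.19857355, 0.51234885, 0.21833425]), 'ee_rot': array([-3.13944885e+00, -2.18124101e-04,  2.77173401e+00]), 'wrist_force': array([-0.25971085,  0.48912711,  0.40937433]), 'wrist_torque': array([0.01544067, 0.01437228, 0.02776448]), 'finger_force': 0.0, 'width': 0.0936446627122927}
top {'camera_matrix': array([[418.06348763,   0.        , 254.02069618],
       [  0.        , 418.06348763, 190.86224995],
       [  0.        ,   0.        ,   1.        ]]), 'camera_from_world': array([[ 0.0910436 , -0.99584259,  0.0029323 ,  0.05484308],
       [ 0.973359  ,  0.08960952,  0.21105067, -0.48312802],
       [-0.210436  , -0.01636063,  0.97747072, -1.44159893],
       [ 0.        ,  0.        ,  0.        ,  1.        ]])}
scene {'camera_matrix': array([[497.23163041,   0.        , 253.36807681],
       [  0.        , 497.23163041, 196.37519107],
       [  0.        ,   0.        ,   1.        ]]), 'camera_from_world': array([[ 0.79046585,  0.61246252,  0.00730681, -0.42882966],
       [-0.40747961,  0.51692625,  0.75282642,  0.08215052],
       [ 0.45730089, -0.59806096,  0.65817854, -1.58480407],
       [ 0.        ,  0.        ,  0.        ,  1.        ]])}
```

View pics/top0.png

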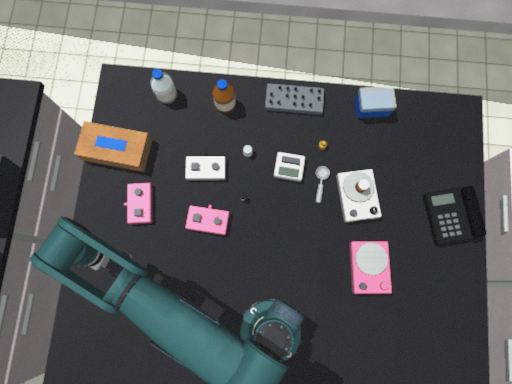

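View pics/scene0.png

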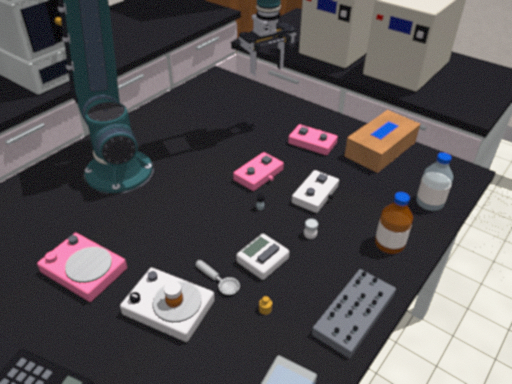

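The top view shows these candidates:
- **Stirrer:** white at (358,196), pink at (371,268). The white one fits.
- **Start box:** white at (206,168), pink at (139,203) and (208,220). The white one fits.
- **Timer:** only one, at (290,167).
- **Loose things nearby:** pot (248,151), vial (243,199), spoon (320,182), weight (323,145), and the jar on the stirrer.

I still need to tell the square key from the round one, so I'll enlarge.

```bash
python3 - <<'E'
import cv2,numpy as np
t=cv2.imread("pics/top0.png");s=cv2.imread("pics/scene0.png")
f=lambda im,x,y:cv2.resize(im[y:y+50,x:x+66],(396,300),interpolation=cv2.INTER_CUBIC)
cv2.imwrite("pics/crop0.png",np.vstack([np.hstack([f(t,173,143),f(s,283,165)]),np.hstack([f(t,257,142),f(t,326,170)])]))
E
```

```text
(no output)
```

View pics/crop0.png

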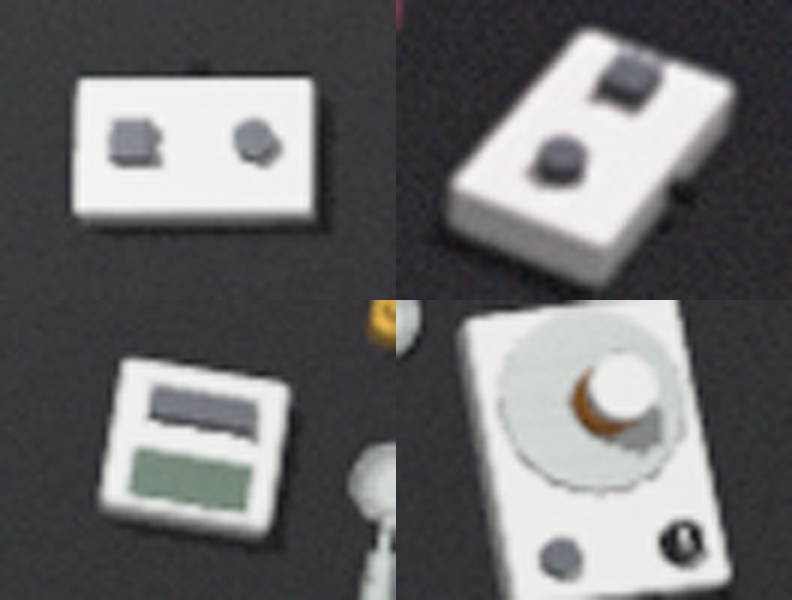

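The square start key is the left one, at top-view pixel (195,166), with the round stop key at (215,165). The stirrer key is at (353,213), with the black dial to its right. The timer bar is at (291,159). Next I'll measure them from the body outlines and key blobs.

```bash
cat > h.py <<'E'
import numpy as np,cv2
from bench import *
def ray(n,uv,z,m=None):
    m=m or camera_model(n);K=m["camera_matrix"];T=m["camera_from_world"]
    d=np.linalg.inv(K)@[uv[0],uv[1],1];d=np.array([d[0],-d[1],-d[2]])
    R=T[:3,:3];c=-R.T@T[:3,3];d=R.T@d
    return c+d*(z-c[2])/d[2]
def proj(n,p,m=None):
    m=m or camera_model(n);K=m["camera_matrix"];T=m["camera_from_world"]
    q=T[:3,:3]@p+T[:3,3];q=K@[q[0],-q[1],-q[2]];return q[:2]/q[2]
E
python3 - <<'E'
from h import *
im=cv2.imread("pics/top0.png")
# white bodies: fit top-face edges
white=((im.min(2)>150)&(im.max(2).astype(int)-im.min(2)<40)).astype(np.uint8)
cs,_=cv2.findContours(white,cv2.RETR_EXTERNAL,cv2.CHAIN_APPROX_NONE)
for name,c0,h in (("stirrer",(358,196),.040),("box",(206,168),.034),("timer",(290,167),.036)):
    c=max([c for c in cs if cv2.pointPolygonTest(c,c0,True)>-10],key=cv2.contourArea)
    P=np.array([ray("top",p,h)[:2] for p in c[:,0].astype(float)],np.float32)
    (cx,cy),(w,hh),a=cv2.minAreaRect(P*1000); print(name,cx,cy,w,hh,a)
for name,(u,v),h in (("skey",(353.3,212.7),.055),("start",(195.2,166.5),.049),("stop",(215.3,165.3),.049),("bar",(290.8,159.2),.051)):
    g=im[v.__int__()-8:int(v)+9,int(u)-12:int(u)+13].astype(int)
    p=ray("top",(u,v),h);print(name,p.round(4),"scene px",proj("scene",p).round(1))
E
```

```text
stirrer 500.1029052734375 -277.2842712402344 179.95181274414062 130.68161010742188 12.847797393798828
box 552.4475708007812 287.2366943359375 83.37149047851562 143.01968383789062 5.274870872497559
timer 585.6884155273438 -19.979156494140625 104.3923110961914 94.39099884033203 85.4986572265625
skey [ 0.429 -0.257  0.055] scene px [151.  272.7]
start [0.547  0.3191 0.049 ] scene px [319.8 176. ]
stop [0.5582 0.2472 0.049 ] scene px [309.8 189.7]
bar [ 0.6056 -0.0236  0.051 ] scene px [267.5 251. ]
```

Body sizes come out within 2 mm of those given. The stirrer yaw (12.8°) puts its key at (0.430, -0.257), which agrees with the key blob. I'll work out the first traverse, with the fingers closed.

```bash
cat >> h.py <<'E'
from scipy.spatial.transform import Rotation as Ro
def delta(p,o=None):
    o=o or get_obs();return (Ro.from_euler("xyz",o["ee_rot"]).inv().apply(np.array(p)-o["tool_pos"])*100).round(2)
E
python3 -c "
from h import *
print(delta([.42,-.256,.2]))"
```

```text
[-48.42 -63.64   1.96]
```

Request:
servo_tool:
  targets:
    - [-3.5,-4.5,0.1]
    - [-7,-9,0.3]
    - [-10.5,-13.5,0.4]
    - [-14,-18,0.6]
    - [-17.5,-23,0.7]
    - [-21,-27.5,0.8]
    - [-24.5,-32,1]
    - [-28,-36.5,1.1]
  claw: 255

```text
invalid input
```

Each row needs 4 numbers, so I'll add the turn.

Request:
servo_tool:
  targets:
    - [-3.5,-4.5,0.1,0]
    - [-7,-9,0.3,0]
    - [-10.5,-13.5,0.4,0]
    - [-14,-18,0.6,0]
    - [-17.5,-23,0.7,0]
    - [-21,-27.5,0.8,0]
    - [-24.5,-32,1,0]
    - [-28,-36.5,1.1,0]
  claw: 255

```text
time: 1.1
tool_pos: [0.3278, 0.0696, 0.2081]
ee_rot: [3.141, 0.0, 2.772]
wrist_force: [1.2, 0.7, 0.0]
width: 0.0175
finger_force: 0.0
```

Request:
servo_tool:
  targets:
    - [-3.5,-4.5,0.1,0]
    - [-7,-9,0.3,0]
    - [-10.5,-13.5,0.4,0]
    - [-14,-18,0.6,0]
    - [-17.5,-23,0.7,0]
    - [-20.5,-27.2,0.8,0]
    - [-20.5,-27.2,0.8,0]
    - [-20.5,-27.2,0.8,0]

```text
time: 2.1
tool_pos: [0.4204, -0.2558, 0.1998]
ee_rot: [3.141, -0.002, 2.772]
wrist_force: [0.4, -0.2, -0.7]
width: 0.0002
finger_force: 0.0
```

```bash
python3 - <<'E'
from h import *
o=get_obs();print({k:o[k] for k in("time","tool_pos","ee_rot","wrist_force","width","joint_positions")})
m=camera_model("wrist");im=snapshot("wrist");cv2.imwrite("pics/w1.png",im);np.save("w1.npy",m,allow_pickle=True)
print(proj("wrist",np.array([.430,-.257,.055]),m),delta([.43,-.257,.09]))
E
```

```text
{'time': 2.1, 'tool_pos': array([ 0.42039782, -0.25581275,  0.1998267 ]), 'ee_rot': array([ 3.14051880e+00, -1.65823968e-03,  2.77156083e+00]), 'wrist_force': array([ 0.44652472, -0.19821035, -0.74848081]), 'width': 0.00018909507862213302, 'joint_positions': array([-6.62295869e-01, -3.61757447e-02,  1.53568511e+00,  5.52016043e-04,
        1.64398059e+00, -1.86301965e+00])}
[256.61372548 196.04955235] [-0.95  0.18 11.02]
```

View pics/w1.png

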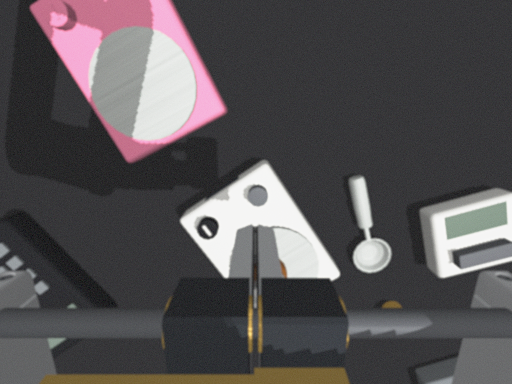

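The view shows the stirrer key at (257,195), against a prediction of (256.6,196), so the position is confirmed. The dial at (208,228) is well clear. Descending to just above the key.

Request:
servo_tool:
  targets:
    - [-0.95,0.18,4,0]
    - [-0.95,0.18,8,0]
    - [-0.95,0.18,11,0]
    - [-0.95,0.18,12.3,0]
    - [-0.95,0.18,12.3,0]
    - [-0.95,0.18,12.3,0]

```text
time: 2.9
tool_pos: [0.4313, -0.2585, 0.0793]
ee_rot: [-3.141, 0.003, 2.772]
wrist_force: [0.8, 0.2, -0.0]
width: 0.0002
finger_force: 0.0
```

Request:
servo_tool:
  targets:
    - [0,0,0.3,0]
    - [0,0,0.6,0]
    - [0,0,0.8,0]
    - [0,0,1.0,0]
    - [0,0,1.2,0]
    - [0,0,1.3,0]
    - [0,0,1.3,0]

```text
time: 3.78
tool_pos: [0.4303, -0.2582, 0.0645]
ee_rot: [-3.142, 0.0, 2.772]
wrist_force: [-1.2, 0.9, 2.5]
width: 0.0006
finger_force: 1.0
```

Request:
servo_tool:
  targets:
    - [0,0,0.15,0]
    - [0,0,0.3,0]
    - [0,0,0.45,0]
    - [0,0,0.55,0]
    - [0,0,0.55,0]
    - [0,0,0.55,0]

```text
time: 4.53
tool_pos: [0.4303, -0.2582, 0.0595]
ee_rot: [-3.141, 0.0, 2.772]
wrist_force: [-1.5, 0.6, 4.5]
width: 0.0005
finger_force: 2.7
```

Request:
servo_tool:
  targets:
    - [0,0,0.05,0]
    - [0,0,0.1,0]
    - [0,0,0.1,0]
    - [0,0,0.1,0]

```text
time: 5.03
tool_pos: [0.4303, -0.2582, 0.0588]
ee_rot: [-3.141, 0.0, 2.772]
wrist_force: [-2.2, 2.0, 7.0]
width: 0.0007
finger_force: 3.4
```

The force is rising at the end of travel, so the key has bottomed at 7 N. Lifting now and checking it on the way.

Request:
servo_tool:
  targets:
    - [0,0,-1.5,0]
    - [0,0,-5,0]
    - [0,0,-10,0]
    - [0,0,-14,0]
    - [0,0,-14,0]
    - [0,0,-14,0]

```text
time: 5.78
tool_pos: [0.4299, -0.2578, 0.1969]
ee_rot: [3.141, -0.002, 2.772]
wrist_force: [-0.7, 0.3, 0.0]
width: 0.0002
finger_force: 0.0
```

```bash
python3 - <<'E'
from h import *
o=get_obs();print({k:o[k] for k in("time","tool_pos","wrist_force","joint_positions")})
m=camera_model("wrist");im=snapshot("wrist");im2=snapshot("scene")
for z in(.055,.048):print(z,proj("wrist",np.array([.430,-.257,z]),m))
c=cv2.resize(im[150:270,170:330],(640,480),interpolation=cv2.INTER_CUBIC);cv2.imwrite("pics/w2.png",c)
print(delta([.54,.321,.2]))
E
```

```text
{'time': 5.775, 'tool_pos': array([ 0.42989018, -0.25778217,  0.19687144]), 'wrist_force': array([-0.68388442,  0.33599305,  0.00787384]), 'joint_positions': array([-6.53468119e-01, -1.48722725e-02,  1.52071049e+00,  2.23562207e-04,
        1.63742947e+00, -1.85444340e+00])}
0.055 [255.24637816 188.55106829]
0.048 [255.23293681 186.95712857]
[10.6  57.93 -0.31]
```

View pics/w2.png

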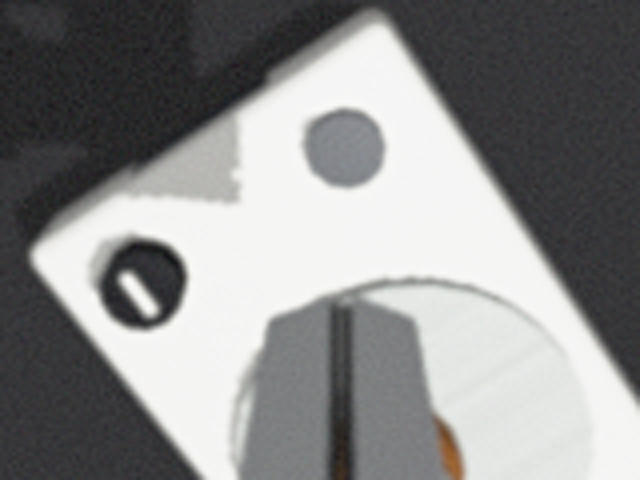

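The stirrer key (at 344,148 in the crop) now shows no side wall, and the jar is in place. The travel also fits: the tip ended 10.2 mm below first contact, which is 7 mm of key plus 3.2 mm of cap. Next is the start box.

Request:
servo_tool:
  targets:
    - [1,5.8,0,-3]
    - [2.1,11.6,0,-6]
    - [3.2,17.4,0,-9]
    - [4.2,23.2,0,-12]
    - [5.3,29,0,-15]
    - [6.4,34.8,0,-18]
    - [7.4,40.6,0,-20]
    - [8.5,46.4,0,-20]

```text
time: 6.88
tool_pos: [0.518, 0.2069, 0.1959]
ee_rot: [-3.14, -0.003, 3.121]
wrist_force: [0.8, -0.3, -0.3]
width: 0.0002
finger_force: 0.0
```

```bash
python3 - <<'E'
from h import *
o=get_obs();print(o["tool_pos"],o["ee_rot"],o["joint_positions"]);print(delta([.53,.321,.2]))
E
```

```text
[0.51803529 0.2069207  0.19591224] [-3.14047588e+00 -3.03693223e-03  3.12114242e+00] [ 2.78483743e-01  1.12755148e-01  1.38944030e+00 -1.73313308e-04
  1.64262834e+00 -1.27187621e+00]
[-0.96 11.43 -0.42]
```

Request:
servo_tool:
  targets:
    - [-0.4,5.5,0,0]
    - [-0.8,11,0,0]
    - [-0.8,11,0,0]
    - [-0.8,11,0,0]

```text
time: 7.38
tool_pos: [0.5284, 0.3144, 0.1962]
ee_rot: [-3.14, -0.003, 3.121]
wrist_force: [-0.2, -0.3, -0.8]
width: 0.0005
finger_force: 0.0
```

```bash
python3 - <<'E'
from h import *
o=get_obs();print(o["tool_pos"],o["ee_rot"])
m=camera_model("wrist");im=snapshot("wrist");np.save("w3.npy",m,allow_pickle=True)
cv2.imwrite("pics/w3.png",im)
white=((im.min(2)>150)&(im.max(2).astype(int)-im.min(2)<40)).astype(np.uint8)
for p in([.5485,.322,.049],[.5565,.249,.049]):print(proj("wrist",np.array(p),m).round(1))
E
```

```text
[0.52841107 0.31435641 0.19619656] [-3.13952644e+00 -2.73166675e-03  3.12111005e+00]
[261.9 204.4]
[199.1 212.1]
```

View pics/w3.png

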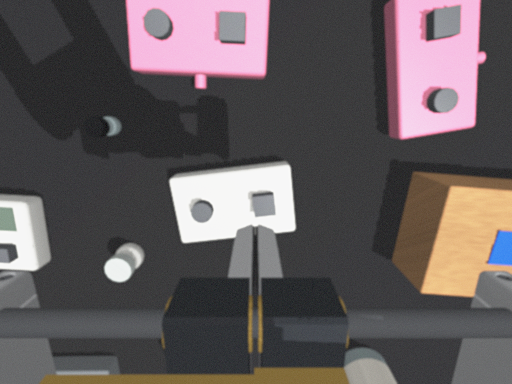

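The square key is at about (264,204), with the round stop key at (202,211). The prediction was (262,204), so the key is at roughly (0.549, 0.3235). The pot is at (123,262) and the bottle behind at (370,365). I'll check clearance of the gripper body against the bottle and the wooden box.

```bash
python3 - <<'E'
from h import *
m=np.load("w3.npy",allow_pickle=True).item()
for uv in((263.5,204),(264.5,203),(202,211)):print("wrist",ray("wrist",uv,.049,m).round(4))
for n,uv in(("silver base",(168,102)),("brown base",(229,110)),("wood right edge",(147,170)),("wood top-right",(150,140))):print(n,[ray("top",uv,z)[:2].round(3) for z in(0,.1)])
print(delta([.549,.3235,.073]))
E
```

```text
wrist [0.5481 0.3238 0.049 ]
wrist [0.5469 0.325  0.049 ]
wrist [0.5552 0.2525 0.049 ]
silver base [array([0.807, 0.463]), array([0.765, 0.438])]
brown base [array([0.796, 0.225]), array([0.754, 0.215])]
wood right edge [array([0.53 , 0.505]), array([0.506, 0.476])]
wood top-right [array([0.648, 0.511]), array([0.615, 0.482])]
[-2.04  1.03 12.37]
```

Request:
servo_tool:
  targets:
    - [-2,1.05,4,0]
    - [-2,1.05,8,0]
    - [-2,1.05,11,0]
    - [-2,1.05,12.2,0]
    - [-2,1.05,12.2,0]
    - [-2,1.05,12.2,0]

```text
time: 8.18
tool_pos: [0.5504, 0.3252, 0.0782]
ee_rot: [3.14, 0.003, 3.12]
wrist_force: [-0.0, -0.0, -0.6]
width: 0.0004
finger_force: 0.0
```

Request:
servo_tool:
  targets:
    - [0,0,0.3,0]
    - [0,0,0.6,0]
    - [0,0,0.8,0]
    - [0,0,1.0,0]
    - [0,0,1.2,0]
    - [0,0,1.3,0]
    - [0,0,1.3,0]

```text
time: 9.05
tool_pos: [0.5492, 0.3251, 0.0631]
ee_rot: [3.142, -0.0, 3.121]
wrist_force: [0.1, -0.3, 1.2]
width: 0.0004
finger_force: 0.2
```

Request:
servo_tool:
  targets:
    - [0,0,0.15,0]
    - [0,0,0.3,0]
    - [0,0,0.45,0]
    - [0,0,0.6,0]
    - [0,0,0.75,0]
    - [0,0,0.9,0]
    - [0,0,0.9,0]
    - [0,0,0.9,0]

```text
time: 10.05
tool_pos: [0.5493, 0.3252, 0.0543]
ee_rot: [3.141, 0.0, 3.121]
wrist_force: [-1.0, 0.1, 2.6]
width: 0.0007
finger_force: 1.9
```

Request:
servo_tool:
  targets:
    - [0,0,0.05,0]
    - [0,0,0.1,0]
    - [0,0,0.15,0]
    - [0,0,0.15,0]
    - [0,0,0.15,0]

```text
time: 10.68
tool_pos: [0.5493, 0.3252, 0.0532]
ee_rot: [3.141, 0.0, 3.121]
wrist_force: [-1.9, -0.4, 6.0]
width: 0.0004
finger_force: 3.0
```

Request:
servo_tool:
  targets:
    - [0,0,0.05,0]
    - [0,0,0.05,0]
    - [0,0,0.05,0]

```text
time: 11.05
tool_pos: [0.5493, 0.3252, 0.0529]
ee_rot: [3.141, 0.001, 3.121]
wrist_force: [-1.9, -1.6, 6.3]
width: 0.0002
finger_force: 3.3
```

Request:
servo_tool:
  targets:
    - [0,0,-1.5,0]
    - [0,0,-5,0]
    - [0,0,-10,0]
    - [0,0,-14,0]
    - [0,0,-14,0]
    - [0,0,-14,0]

```text
time: 11.8
tool_pos: [0.5488, 0.3248, 0.1905]
ee_rot: [-3.141, -0.002, 3.121]
wrist_force: [0.5, -0.4, -0.2]
width: 0.0006
finger_force: 0.0
```

```bash
python3 - <<'E'
from h import *
o=get_obs();print(o["tool_pos"],o["ee_rot"]);print(delta([.59,-.022,.196]))
E
```

```text
[0.54879175 0.32480893 0.190533  ] [-3.14062661e+00 -1.75341236e-03  3.12078570e+00]
[ -4.84 -34.59  -0.52]
```

Request:
servo_tool:
  targets:
    - [-0.8,-5.8,-0.1,0]
    - [-1.6,-11.6,-0.2,0]
    - [-2.4,-17.4,-0.3,0]
    - [-3.2,-23.2,-0.4,0]
    - [-4,-29,-0.5,0]
    - [-4.8,-34.6,-0.5,0]
    - [-4.8,-34.6,-0.5,0]
    - [-4.8,-34.6,-0.5,0]

```text
time: 12.8
tool_pos: [0.5891, -0.0215, 0.1947]
ee_rot: [3.14, -0.004, 3.12]
wrist_force: [1.3, 0.0, -0.2]
width: 0.0004
finger_force: 0.0
```

```bash
python3 - <<'E'
from h import *
o=get_obs();print(o["tool_pos"],o["ee_rot"])
m=camera_model("wrist");im=snapshot("wrist");t=snapshot("top");np.save("w4.npy",m,allow_pickle=True)
print(proj("wrist",np.array([.605,-.022,.051]),m).round(1))
f=lambda im,x,y:cv2.resize(im[y:y+50,x:x+66],(396,300),interpolation=cv2.INTER_CUBIC)
w=cv2.resize(im[150:270,160:320],(400,300),interpolation=cv2.INTER_CUBIC)
cv2.imwrite("pics/w4.png",np.hstack([w,f(t,173,143)]))
E
```

```text
[ 0.58913439 -0.0215289   0.19471613] [ 3.14037742 -0.00395245  3.12032476]
[254.4 202.1]
```

View pics/w4.png

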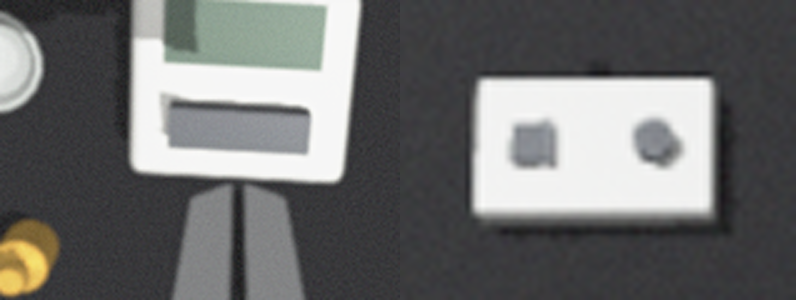

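The box hasn't moved. The square key's shadow has shortened, so it is down, while the stop key still stands out. The timer bar is centred at about (255,202) in the wrist picture, against a prediction of (254.4,202.1). The weight at the lower left is well clear.

Request:
servo_tool:
  targets:
    - [-1.6,-0.1,4,0]
    - [-1.6,-0.1,8,0]
    - [-1.6,-0.1,11,0]
    - [-1.6,-0.1,12.1,0]
    - [-1.6,-0.1,12.1,0]
    - [-1.6,-0.1,12.1,0]

```text
time: 13.65
tool_pos: [0.6072, -0.0229, 0.0779]
ee_rot: [-3.141, 0.003, 3.122]
wrist_force: [-0.0, -0.7, 0.3]
width: 0.0003
finger_force: 0.0
```

Request:
servo_tool:
  targets:
    - [0,0,0.3,0]
    - [0,0,0.6,0]
    - [0,0,0.8,0]
    - [0,0,0.8,0]
    - [0,0,0.8,0]

```text
time: 14.28
tool_pos: [0.606, -0.0232, 0.068]
ee_rot: [3.142, 0.0, 3.121]
wrist_force: [0.1, 0.2, 0.0]
width: 0.0005
finger_force: 0.0
```

Next comes the press: 1.2 cm, to about z = 0.056.

Request:
servo_tool:
  targets:
    - [0,0,0.2,0]
    - [0,0,0.4,0]
    - [0,0,0.55,0]
    - [0,0,0.7,0]
    - [0,0,0.85,0]
    - [0,0,1.0,0]
    - [0,0,1.15,0]
    - [0,0,1.15,0]

```text
time: 15.28
tool_pos: [0.6062, -0.0232, 0.0567]
ee_rot: [3.142, 0.0, 3.121]
wrist_force: [-1.1, 0.3, 2.4]
width: 0.0004
finger_force: 1.6
```

Request:
servo_tool:
  targets:
    - [0,0,0.05,0]
    - [0,0,0.1,0]
    - [0,0,0.1,0]
    - [0,0,0.1,0]

```text
time: 15.78
tool_pos: [0.6062, -0.0232, 0.0558]
ee_rot: [-3.142, 0.001, 3.121]
wrist_force: [-0.2, 0.4, 4.2]
width: 0.0007
finger_force: 2.4
```

Request:
servo_tool:
  targets:
    - [0,0,0.05,0]
    - [0,0,0.1,0]
    - [0,0,0.13,0]
    - [0,0,0.13,0]
    - [0,0,0.13,0]

```text
time: 16.4
tool_pos: [0.6062, -0.0231, 0.0549]
ee_rot: [-3.142, 0.001, 3.121]
wrist_force: [-1.3, -0.4, 6.1]
width: 0.0004
finger_force: 3.3
```

Request:
servo_tool:
  targets:
    - [0,0,-1.5,0]
    - [0,0,-5,0]
    - [0,0,-10,0]
    - [0,0,-14,0]
    - [3,0,-15,0]
    - [6,0,-15,0]
    - [6,0,-15,0]

```text
time: 17.27
tool_pos: [0.5447, -0.0217, 0.2044]
ee_rot: [3.141, -0.0, 3.121]
wrist_force: [0.5, 0.5, -0.1]
width: 0.0008
finger_force: 0.0
```

```bash
python3 - <<'E'
from h import *
o=get_obs();print(o["time"],o["tool_pos"])
s=snapshot("scene");t=snapshot("top");w=snapshot("wrist")
a=cv2.imread("pics/scene0.png")
g=lambda im,x,y,W=132,H=100:cv2.resize(im[y:y+H,x:x+W],(396,300),interpolation=cv2.INTER_CUBIC)
f=lambda im,x,y:g(im,x,y,66,50)
cv2.imwrite("pics/end.png",np.vstack([np.hstack([f(s,283,165),f(s,230,230)]),np.hstack([f(a,230,230),f(s,118,262)])]))
E
```

```text
17.275 [ 0.54473427 -0.0216968   0.20443683]
```

View pics/end.png

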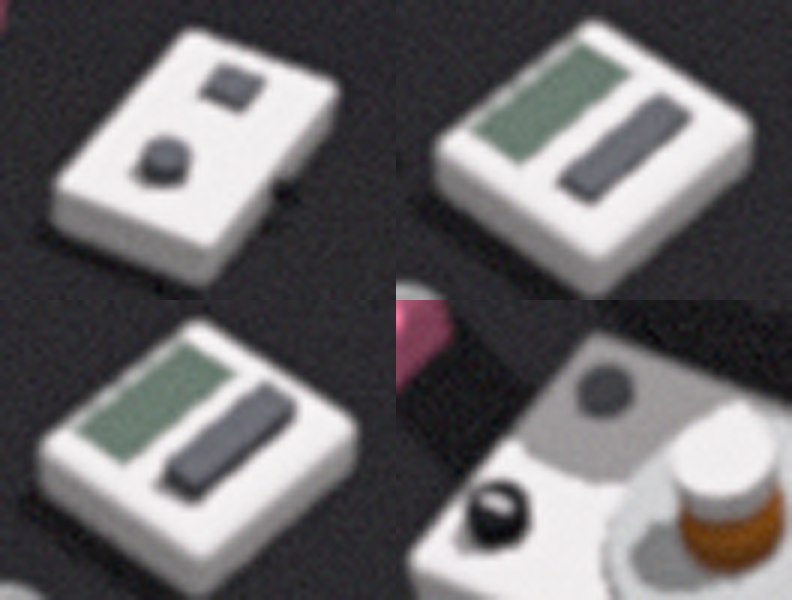

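The picture shows all three keys sunk: square key (233,86), bar (625,148) against its taller look before (230,440), and stirrer key (605,391). The stop key (163,160) still stands proud, nothing has moved, and the arm is clear.

```bash
python3 -c "
from bench import *
print(close_job())"
```

```text
the job is handed in; nothing more can be done
None
```

I pressed the stirrer key, the square start key and the timer bar in that order, and the last pictures show all three sunk, with the stop key still out and no sign that the instruments or jar moved; the job was handed in at about 17 s, and the hand-in gave no verdict.

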